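Lens tube onto the V-post stand, angle gauge balanced on top

ROBOT

A 6-joint arm with a two-finger parallel gripper is mounted at the origin on the work surface. World frame = base frame: x ahead of the robot, y to its left, z up, the work surface at z = 0. Lengths are in m, angles in degrees, forces in N, time in s.
With the tool pointing down it reaches from about 0.4 to 0.825 m from the base axis. Payload 7 kg.
Tool frame: the origin (TCP) lies at the very end of the fingers, on their centre line; the grasp point (between the pads) lies 19 mm behind it; z points along the fingers, y is the line along which they close (so a half turn about z gives the same grasp; the last joint's range is limited). The gripper opens to 88 mm and grips with 3 to 60 N. Pads are 19 mm wide; open, the fingers measure 130 mm over their backs; the gripper's body (78 mm by 193 mm) begins 47 mm behind the grasp point.
Start: joints at [-47.492, 20.546, 0.682, 0, -70.136, -16.507], TCP at [0.296, -0.607, 0.227] pointing down, gripper open.
Joint ranges: [-176.03, 176.03], [-82.01, 121.73], [-58.28, 71.71], [-173.87, 95.51], [-174.79, -0.11], [-173.66, 173.66]. Speed limits (degrees/s): [136.94, 136.94, 172.46, 180, 180, 180].

INTERFACE

Orientations are given as [roll, pitch, yaw] about the fixed x, y, z axes, in that order (R = Rz(yaw) Ry(pitch) Rx(roll)).
In Python, from plant import ctrl gives the robot as it stands.
- The arm moves only by the tool carry_out, never from a script. Its argument "deltas" is a list that holds one entry, the list of rows, each a list of 5 numbers: the shift along the tool's x, y, z scaled (see below), then the turn about the tool's z scaled (see below), then the opening, from -1 (shut) to 1 (fully open). A call has 1 to 5 rows; each row is the pose to reach, as a shift and turn from the pose commanded when the call began, along the tool's axes at that moment, turning the shorter way round; what a row does not reach only later rows make up. The controller multiplies each number of a shift by 20 cm and each number of a turn by 2 pi rad. A row lasts 1/10 s, in which the tool goes at most 50 mm and 8.59 degrees, less where a joint would pass 70% of its speed; a pose out of reach is approached as far as the arm can. A call with a number of a shift or a turn outside -1 to 1 is refused whole. A call with a gripper value outside its range is refused whole. The fingers move at their own pace and stop on an object; the grip force is fixed at half the most. Time passes only in rows, so rows that repeat a pose let the fingers close. It gives the time, the measured TCP pose, the force, the opening and the grip force at its end, in the units of the state.
- ctrl.get_obs(): the state, without advancing time (a new reading comes with each control period).
- ctrl.snapshot(name): name is "scene" or "top" or "wrist"; returns a dict with "color" (480x640x3 uint8, red, green, blue), "camera_matrix" (3x3 intrinsics, pixels), "k1" (the pictures are not rectified: a ray, as slopes to the right and down, at radius r is drawn at 1 + k1 r^2 times it, then the intrinsics apply), "R" (3x3) and "t" (3): a world point X has camera coordinates R X + t. Camera axes: x right, y down, z forward; pixel columns grow to the right and rows downward; lengths in m; the calibration is good to about 2 mm. A picture is of the moment at which its call begins. There is no depth.
- ctrl.close_job(): hands the job in; it is judged then, once.
Trained networks look in a picture, given as the dict that the camera call returned (one of the last four; its "shot" number tells which), for a name from the list of things; names that differ only in an ending like _2 or _b are one class to them, and where a whole thing is asked for, a point or a joint stands for the part that bears it (a point fixed in the world has none). Each returns a list of dicts, best first, with "p" (0 to 1); they miss things now and then, are a little off and sometimes report something else, mostly with a low value. They report only what shows in the picture. A call takes as long as a camera call. They do not tell look-alikes from the thing itself.
- ctrl.search_frame(picture, name): "centre" ([column, row] in pixels, amid what is visible of it).
- ctrl.silhouettes(picture, name): "mask" (480x640 bool, what is visible of it) and "centre" ([column, row] in pixels, amid what is visible of it).
- ctrl.spot_point(picture, name): "centre" ([column, row] in pixels: a listed point, or the origin of a listed thing).
The state is a dict: "clock": time; "joint_pos": joint angles; "qvel": joint speeds; "tau": joint torques, N m; "tool_pos": TCP position; "orientation": TCP orientation; "force": force on the tool from outside, world axes, zero at the start; "moment": the same for the moment, N m; "opening": finger opening in m; "gripper_force": force on a finger pad.
Only numpy, scipy, OpenCV 4.12 (cv2) and the standard library are available. Lean on these libraries where they do the work, as an engineer would, in place of code of your own. Each camera call takes 0.05 s, during which the arm holds its last target. There are 200 camera calls.

TASK

Lift the lens tube out of its low grey rest and lay it gently in the two V-heads on top of the tall post stand, centred lengthwise so that neither end collar sits on a V-head, and let go of it. Then gently balance the flat angle gauge, display up, on the rounded top of the tube, lengthwise along the tube and over its middle, so that it stays there close to level. Leave the bottle, the slide box and the eyepiece where they stand.

Things in the scene. Friction and masses are not known exactly. Their poses are not given: they have to be found in the camera images.
- tube_c (a point): Centre of the loose lens tube: plain metal cylinder 180 mm long, 60 mm in diameter, a dark collar 68 mm in diameter and 15 mm long at each end, glass in both ends; about 0.5 kg. x runs along it; its two ends are alike. It starts lying in the low rest, its axis 55 mm above the bench; it can be gripped across its diameter from above, at mid-length.
- rest: Low grey plastic rest, fixed: base plate 170 x 90 x 8 mm with two V-shaped heads (each 14 mm thick) at 45 mm either side of the middle. Origin at the centre of its underside, x along the tube that lies in it.
- stand_seat (a point): Where the centre of the tube lies when it rests in the tall stand: midway between its two V-heads, 150 mm above the bench; x along the seated tube, z up.
- stand: Tall stand, fixed: aluminium base plate 200 x 80 x 12 mm with two slim posts (14 mm thick, 25 mm at the foot) at x = -45 and +45 mm, open between them. Each carries a dark V-head, 14 mm thick along x and 57 mm wide, its faces sloping 40 degrees, its tips 135 mm above the bench. Origin at the centre of its underside, x along the line of the posts.
- gauge_c (a point): Centre of the loose angle gauge: flat black bar 110 mm long (x), 36 mm wide (y), 16 mm high (z), about 0.15 kg, flat underside, greenish display and two round keys on top. It lies display up on the bench. Balanced on the seated tube, its centre is 38 mm above the tube's axis. A few mm off-centre across the tube it leans; farther off it slides down.
- bottle: Bystander: white bottle, 54 mm in diameter, 120 mm high, standing; origin at the centre of its underside.
- slidebox: Bystander: flat grey slide box, 85 x 200 x 30 mm; origin at the centre of its underside, x across its 85 mm side.
- eyepiece: Bystander: dark microscope eyepiece standing on end, 44 mm in diameter, 66 mm high; origin at the centre of its underside.
Things that resemble listed ones, but are neither listed nor needed, are in the scene too. There is more than one size of the part that bears gauge_c; the job needs the largest.

How it is judged:
By the outcome, as a careful person would: the job done as asked, in the order asked, and still so for the second after the job is handed in, with the robot touching nothing.
It also fails if it takes over 61 s, if anything falls off the work surface, if the arm or the gripper's body presses on something with over 40 N, if the wrist force passes 120 N, or if a joint passes its speed limit or range.

## Working session

There is one attempt and no reset: what is moved stays moved. The work goes in short steps, Python scripts to look and compute and a tool call to move; the robot and the scene stay as the last step left them, time stands still between calls to the robot, and variables do not carry over. Pictures are saved under pics/ and viewed, at most 10 in all, crops included, and the job is handed in when it is done.

Besides the shell and the picture viewer there is one more tool, called after "Request:" by a JSON object that holds its "api" and its "payload", one argument or row to a line. carry_out: Moves the arm, as the interface text tells. Its arguments: {"type":"object","properties":{"deltas":{"type":"array"}},"required":["deltas"]}

```bash
mkdir -p pics
cat > h.py <<'E'
import numpy as np, cv2
from plant import ctrl
def ray(s,px):
    K=np.array(s["camera_matrix"]);d=np.array([(px[0]-K[0,2])/K[0,0],(px[1]-K[1,2])/K[1,1]])
    u=d.copy()
    for _ in range(20): u=d/(1+s["k1"]*(u@u))
    R=np.array(s["R"]);t=np.array(s["t"])
    return -R.T@t, R.T@np.array([u[0],u[1],1])
def onz(s,px,z):
    o,v=ray(s,px); return o+v*(z-o[2])/v[2]
def tri(a,pa,b,pb):
    o1,v1=ray(a,pa);o2,v2=ray(b,pb)
    l=np.linalg.lstsq(np.c_[v1,-v2],o2-o1,rcond=None)[0]
    p,q=o1+v1*l[0],o2+v2*l[1]
    return (p+q)/2,np.linalg.norm(p-q)
def proj(s,X):
    c=np.array(s["R"])@X+np.array(s["t"]);u=c[:2]/c[2];u=u*(1+s["k1"]*(u@u));K=np.array(s["camera_matrix"])
    return [K[0,0]*u[0]+K[0,2],K[1,1]*u[1]+K[1,2]]
def save(s,n,crop=None,f=1):
    im=s["color"][:,:,::-1]
    if crop: im=im[crop[1]:crop[3],crop[0]:crop[2]]
    cv2.imwrite("pics/"+n,cv2.resize(im,None,fx=f,fy=f,interpolation=cv2.INTER_CUBIC))
E
python3 - <<'E'
from h import *
np.set_printoptions(precision=4,suppress=True)
a=ctrl.snapshot("scene");b=ctrl.snapshot("top")
save(a,"scene.png");save(b,"top.png")
z={"tube_c":.055,"rest":0,"stand_seat":.15,"stand":0,"gauge_c":.008,"bottle":0,"slidebox":0,"eyepiece":0}
for n in z:
  for nm,s in(("scene",a),("top",b)):
    for r in ctrl.spot_point(s,n)[:4]: print(n,nm,np.round(r["p"],2),np.round(r["centre"],1),onz(s,r["centre"],z[n]))
E
```

```text
tube_c scene 0.78 [191.8 258.2] [ 0.5163 -0.2526  0.055 ]
tube_c scene 0.57 [232.7 386. ] [ 0.8104 -0.2773  0.055 ]
tube_c top 0.71 [428.8 288. ] [ 0.5049 -0.259   0.055 ]
rest scene 0.57 [192.9 263.6] [ 0.4969 -0.2541  0.    ]
rest top 0.62 [421.2 288.8] [ 0.5014 -0.2528  0.    ]
stand_seat scene 0.8 [393.4 148.6] [0.5104 0.2466 0.15  ]
stand_seat scene 0.53 [232.9 383.2] [ 0.8357 -0.2746  0.15  ]
stand_seat top 0.87 [191.7 292.4] [0.4985 0.2493 0.15  ]
stand scene 0.74 [381.5 184.9] [0.4962 0.2456 0.    ]
stand top 0.8 [209.8 292.4] [0.493  0.2414 0.    ]
stand top 0.49 [423.2 285.4] [ 0.5093 -0.2576  0.    ]
gauge_c scene 0.84 [310.3 241.2] [0.5677 0.0086 0.008 ]
gauge_c scene 0.62 [294.9 193.7] [0.4287 0.0363 0.008 ]
gauge_c scene 0.55 [369.9 247.7] [0.645  0.1235 0.008 ]
gauge_c top 0.92 [256.8 229. ] [0.6411 0.1317 0.008 ]
gauge_c top 0.9 [299.9 319.3] [0.4311 0.0303 0.008 ]
gauge_c top 0.58 [308.1 263.9] [0.5593 0.0113 0.008 ]
bottle scene 0.86 [424.2 287.8] [0.7843 0.182  0.    ]
bottle top 0.55 [238.8 174.1] [0.7725 0.1761 0.    ]
slidebox scene 0.63 [346.3 324.4] [ 0.7818 -0.014   0.    ]
slidebox top 0.92 [318.1 173. ] [ 0.7751 -0.0122  0.    ]
eyepiece scene 0.93 [233.5 383.4] [ 0.7893 -0.2744  0.    ]
eyepiece top 0.58 [423.  166.9] [ 0.7892 -0.2608  0.    ]
```

View pics/scene.png

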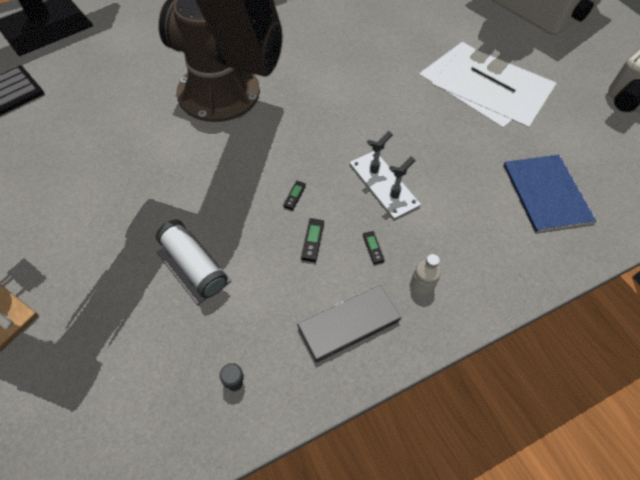

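View pics/top.png

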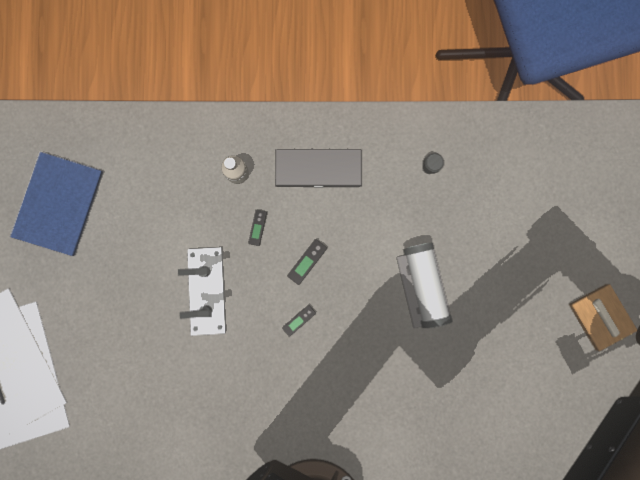

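The scene shows the tube in its rest at (192,258), the stand at (385,185), the bottle at (425,285), the slide box at (350,323) and the eyepiece at (232,377). There are three gauge-like bars in the top view: (308,262), (258,228) and (299,320). The longest is the one at (308,262), which is (313,240) in the scene view. The only other tube-like thing in the list is the eyepiece at (232,377), so the tube is clear. Next I measure the axes and check the choice in a crop.

Run:
```python
from h import *
np.set_printoptions(precision=4,suppress=True)
b=ctrl.snapshot("top");a=ctrl.snapshot("scene")
save(b,"crop.png",(170,200,460,350),2.7)
def rect(s,m,z):
    c=max(cv2.findContours(m.astype(np.uint8),0,1)[0],key=cv2.contourArea)[:,0]
    P=np.array([onz(s,p,z)[:2] for p in c]);r=cv2.minAreaRect((P*1000).astype(np.float32))
    return P.mean(0),np.round(r[0],1),np.round(r[1],1),round(r[2],1),np.round(cv2.boxPoints(r),0).tolist()
for n,z in(("gauge_c",.016),("tube_c",.055),("stand",.012)):
  for nm,s in(("top",b),("scene",a)):
    for r in ctrl.silhouettes(s,n)[:4]: print(n,nm,round(r["p"],2),np.round(r["centre"]),*rect(s,r["mask"],z))
# stand plate (bright white) from top
for nm,s,box in(("top",b,(180,240,235,340)),("scene",a,(345,140,425,220))):
    g=s["color"].min(2)>165;m=np.zeros_like(g);m[box[1]:box[3],box[0]:box[2]]=g[box[1]:box[3],box[0]:box[2]]
    m=cv2.morphologyEx(m.astype(np.uint8),cv2.MORPH_CLOSE,np.ones((9,9)))
    print("plate",nm,*rect(s,m,.012))
for n in("stand_seat","tube_c"):
    pa,pb=[ctrl.spot_point(s,n)[0]["centre"] for s in(a,b)];print(n,tri(a,pa,b,pb))
```

```text
gauge_c top 0.97 [300. 321.] [0.4295 0.0337] [429.6  33.1] [27.6 81.4] 41.0 [[392.0, 55.0], [446.0, -7.0], [467.0, 11.0], [413.0, 73.0]]
gauge_c top 0.71 [306. 262.] [0.5631 0.0159] [563.9  15.5] [ 36.1 109.4] 53.3 [[509.0, 34.0], [597.0, -32.0], [619.0, -3.0], [531.0, 63.0]]
gauge_c top 0.57 [258. 226.] [0.644  0.1303] [644.3 130.2] [28.2 82.3] 77.2 [[601.0, 126.0], [681.0, 107.0], [688.0, 135.0], [607.0, 153.0]]
gauge_c scene 0.77 [309. 241.] [0.5699 0.0111] [568.8  11.9] [ 37.5 115.9] 52.6 [[511.0, 32.0], [603.0, -38.0], [626.0, -8.0], [534.0, 62.0]]
gauge_c scene 0.6 [373. 246.] [0.6491 0.1274] [649.1 127.6] [31.5 85.9] 78.4 [[604.0, 121.0], [688.0, 104.0], [694.0, 134.0], [610.0, 152.0]]
gauge_c scene 0.56 [296. 194.] [0.4364 0.0303] [435.5  30.8] [30.5 90. ] 41.7 [[394.0, 54.0], [454.0, -13.0], [477.0, 7.0], [417.0, 75.0]]
tube_c top 0.9 [428. 288.] [ 0.5103 -0.2556] [ 510.8 -254.3] [187.   72.7] 14.0 [[411.0, -242.0], [429.0, -312.0], [610.0, -267.0], [593.0, -196.0]]
tube_c scene 0.95 [190. 261.] [ 0.5133 -0.2551] [ 510.3 -255.7] [218.6  67.9] 12.6 [[396.0, -247.0], [411.0, -313.0], [624.0, -265.0], [610.0, -199.0]]
stand top 0.64 [207. 290.] [0.4972 0.2548] [498.3 258.1] [201.7 105.5] 3.7 [[394.0, 304.0], [401.0, 199.0], [602.0, 212.0], [595.0, 317.0]]
stand scene 0.86 [384. 178.] [0.4717 0.2722] [478.8 280.7] [242.8 159.6] 4.6 [[351.0, 351.0], [364.0, 191.0], [606.0, 211.0], [593.0, 370.0]]
plate top [0.4964 0.2487] [496.7 249.1] [199.8  79.4] 3.3 [[395.0, 283.0], [399.0, 204.0], [599.0, 215.0], [594.0, 295.0]]
plate scene [0.5008 0.2488] [497.8 250. ] [199.4  80.3] 3.3 [[396.0, 284.0], [401.0, 204.0], [600.0, 216.0], [595.0, 296.0]]
stand_seat (array([0.4975, 0.2489, 0.1476]), np.float64(0.008586669022218597))
tube_c (array([ 0.5718, -0.0431,  0.2974]), np.float64(0.4594097617987154))
```

View pics/crop.png

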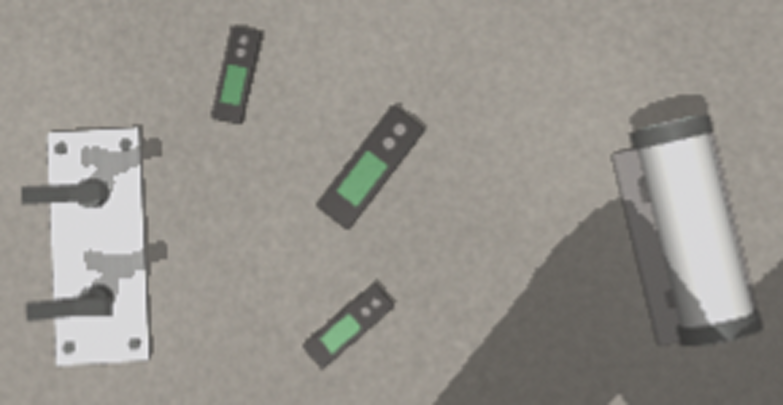

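The crop confirms it: the bar in the middle (crop (372,165), top view (308,262)) is the largest. It measures 109×36 mm, against 82×28 mm for the other two. It is at (0.564, 0.015) with its axis at -36.7°. The tube is at (0.511, -0.255) with yaw about 13°, and the stand is at (0.497, 0.2495) with yaw 3.3°.

```bash
cat >> h.py <<'E'
from scipy.spatial.transform import Rotation as Ro
def go(x,y,z,yaw):
    o=ctrl.get_obs();R=Ro.from_euler("xyz",o["orientation"],degrees=True).as_matrix()
    d=R.T@(np.array([x,y,z])-o["tool_pos"])
    ax=np.degrees(np.arctan2(R[1,0],R[0,0]))
    dy=(yaw-ax+90)%180-90
    print("t",round(o["clock"],2),"pos",np.round(o["tool_pos"],4),"rpy",np.round(o["orientation"],2),"xyaw",round(ax,2),"F",np.round(o["force"],1),"open",o["opening"],"j",np.round(o["joint_pos"],0))
    print("shift",np.round(d/.2,4),"turn",round(-dy/360,4),"deg",round(dy,1))
E
python3 -c "
from h import *
go(.51,-.255,.22,13)"
```

```text
t 1.5 pos [ 0.2959 -0.6067  0.2265] rpy [ 180.    0. -154.] xyaw -154.0 F [ 0.5  0.3 -1.1] open 0.08789584696660352 j [-47.  21.   1.  -0. -70. -17.]
shift [-1.7331  1.111   0.0327] turn 0.0361 deg -13.0
```

Request:
{"api": "carry_out", "payload": {
  "deltas": [
    [[-0.2,0.12,0.0,0.0072,1],[-0.4,0.25,0.01,0.0144,1],[-0.6,0.38,0.01,0.0216,1],[-0.8,0.51,0.02,0.029,1],[-0.95,0.61,0.03,0.036,1]]
  ]
}}

```text
clock: 2.0
tool_pos: [0.4142, -0.4116, 0.2209]
orientation: [-180.0, 0.0, -167.0]
force: [1.6, -0.5, 0.8]
opening: 0.0875
gripper_force: 0.0
```

```bash
python3 -c "
from h import *
go(.51,-.255,.22,13)"
```

```text
t 2.0 pos [ 0.4142 -0.4116  0.2209] rpy [-1.7998e+02  4.0000e-02 -1.6702e+02] xyaw -167.02 F [ 1.6 -0.5  0.8] open 0.08748757015727042 j [-26.  12. -12.  -0. -66. -51.]
shift [-0.6425  0.6557  0.0045] turn -0.0001 deg 0.0
```

Request:
{"api": "carry_out", "payload": {
  "deltas": [
    [[-0.16,0.165,0.0,0,1],[-0.32,0.33,0.0,0,1],[-0.48,0.49,0.0,0,1],[-0.64,0.655,0.0,0,1],[-0.64,0.655,0.0,0,1]]
  ]
}}

```text
clock: 2.5
tool_pos: [0.5108, -0.2535, 0.2208]
orientation: [-180.0, 0.1, -166.7]
force: [-1.1, -0.5, -0.4]
opening: 0.0877
gripper_force: 0.0
```

Run:
```python
from h import *
np.set_printoptions(precision=4,suppress=True)
go(.51,-.255,.22,13)
s=ctrl.snapshot("wrist");b=ctrl.snapshot("top");save(s,"w1.png")
for n in("tube_c",):
  for x in ctrl.spot_point(s,n)[:2]: print(x["p"],x["centre"],onz(s,x["centre"],.055))
  for x in ctrl.silhouettes(s,n)[:1]:
    c=max(cv2.findContours(x["mask"].astype(np.uint8),0,1)[0],key=cv2.contourArea)[:,0]
    P=np.array([onz(s,p,.055)[:2] for p in c]);r=cv2.minAreaRect((P*1000).astype(np.float32));print(x["p"],r,c.min(0),c.max(0))
print("cam",ray(s,(320,240))[0])
```

```text
t 2.5 pos [ 0.5108 -0.2535  0.2208] rpy [-179.99    0.07 -166.7 ] xyaw -166.7 F [-1.1 -0.5 -0.4] open 0.08767425997202448 j [ -7.  11. -13.  -0. -66. -70.]
shift [ 0.0058 -0.0065  0.004 ] turn 0.0008 deg -0.3
0.72 [315.1, 214.4] [ 0.5153 -0.2583  0.055 ]
0.62 ((522.9566650390625, -253.87535095214844), (203.06224060058594, 69.23243713378906), 13.368271827697754) [273  93] [364 334]
cam [ 0.4323 -0.273   0.3807]
```

View pics/w1.png

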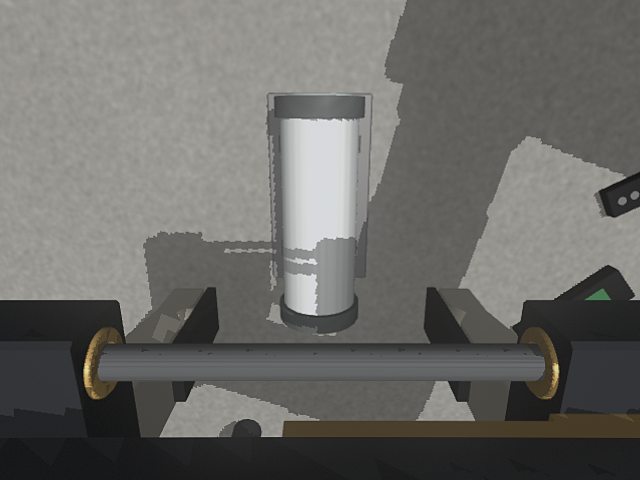

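The wrist view shows the tube lengthwise in the picture. The far collar/body edge is at row ~118 and the near one at row ~312, both on column ~319, with the bystanders out of the way. I'll compute the middle from the collar edges.

Run:
```python
from h import *
np.set_printoptions(precision=4,suppress=True)
s=ctrl.snapshot("wrist");g=s["color"].min(2).astype(int)
for c in(300,310,319,328): print(c,"near",g[290:336:3,c],"far",g[88:130:3,c])
for r in(140,180,220,280):
  print(r,g[r,262:378:3])
for p in((319,97),(319,118),(319,312),(319,331)): print(p,onz(s,p,.085),onz(s,p,.089),onz(s,p,.055))
```

```text
300 near [186 186 186 186 185 184 184 184 187  49  65  64  86  85  83  91] far [142 145 149 132 161  90  91  93  94  95  96  97 148 199]
310 near [210 209 210 209 209 209 209 209 214 143  53  68  67  92  92  93] far [151 150 147 129 164  98  98  99  98 100 103 103 105 215]
319 near [149 149 148 148 149 147 148 147 146 148  60  70  68  67  66  78] far [146 148 148 130 178 102 105 107 106 106 107 108 119 221]
328 near [146 146 146 145 145 145 145 145 145 146  48  70  69  66  65  65] far [148 150 149 132 181 113 115 113 110 109 109 110 111 215]
140 [148 151 151 115 113  92  96  78 124 150 169 181 190 200 205 211 214 215
 214 215 214 215 215 215 215 215 215 214 214 205 196 180 165 146 133 147
 147 114 150]
180 [152 148 147 151 109 141  94  95 116 144 164 181 188 200 204 211 214 215
 215 215 215 216 215 215 215 215 216 213 214 201 197 174 161 135 141 141
 145 141 152]
220 [142 145 146 149 122 136  91  92 105 133 158 178 185 199 202 210 213 215
 214 215 215 215 215 215 215 215 215 213 214 197 191 168 155 132 135  85
  80 104 103]
280 [ 94  93  94 133 147 123 118  81  82 116 147 167 181 192 198 206 209 214
 167 150 145 148 147 142 143 140 135 132 128 122 112 105  87  81  80  77
 100  97  97]
(319, 97) [ 0.4241 -0.2794  0.085 ] [ 0.4242 -0.2794  0.089 ] [ 0.4236 -0.2797  0.055 ]
(319, 118) [ 0.4374 -0.2763  0.085 ] [ 0.4373 -0.2763  0.089 ] [ 0.4382 -0.2763  0.055 ]
(319, 312) [ 0.5818 -0.2431  0.085 ] [ 0.5798 -0.2435  0.089 ] [ 0.5973 -0.2396  0.055 ]
(319, 331) [ 0.5984 -0.2392  0.085 ] [ 0.5961 -0.2397  0.089 ] [ 0.6156 -0.2354  0.055 ]
```

Request:
{"api": "carry_out", "payload": {
  "deltas": [
    [[-0.014,-0.026,0.15,0,1],[-0.014,-0.026,0.35,0,1],[-0.014,-0.026,0.55,0,1],[-0.014,-0.026,0.75,0,1],[-0.014,-0.026,0.8,0,1]]
  ]
}}

```text
clock: 3.25
tool_pos: [0.5086, -0.2622, 0.0565]
orientation: [179.8, -0.4, -167.1]
force: [-0.6, -0.1, -0.8]
opening: 0.0878
gripper_force: 0.0
```

Request:
{"api": "carry_out", "payload": {
  "deltas": [
    [[0,0,0.06,0,1],[0,0,0.124,0,1],[0,0,0.124,0,1],[0,0,0.124,0,0.5],[0,0,0.124,0,0.3]]
  ]
}}

```text
clock: 3.75
tool_pos: [0.513, -0.2618, 0.0369]
orientation: [-180.0, 0.1, -166.9]
force: [1.2, 0.8, -0.5]
opening: 0.0768
gripper_force: 0.0
```

Request:
{"api": "carry_out", "payload": {
  "deltas": [
    [[0,0,0,0,0.2],[0,0,0,0,0.1],[0,0,0,0,0],[0,0,0,0,0],[0,0,0,0,0]]
  ]
}}

```text
clock: 4.25
tool_pos: [0.5113, -0.2555, 0.0364]
orientation: [179.6, 0.0, -167.0]
force: [-4.1, 39.9, 17.7]
opening: 0.0596
gripper_force: 30.0
```

```bash
python3 -c "
from h import *
go(.4975,.2495,.19,3.3)"
```

```text
t 4.25 pos [ 0.5113 -0.2555  0.0364] rpy [ 1.7961e+02  3.0000e-02 -1.6703e+02] xyaw -167.03 F [-4.1 39.9 17.7] open 0.0596159780372398 j [ -7.  22. -25.  -1. -43. -69.]
shift [-0.5001  2.4814 -0.7509] turn 0.0269 deg -9.7
```

Gripped, at 59.6 mm. The tube's true position is about 6 mm further +y than I commanded, so I relax that first and then lift.

Request:
{"api": "carry_out", "payload": {
  "deltas": [
    [[0,0.015,0,0,0],[0,0.03,0,0,0],[0,0.03,0,0,0],[0,0.03,0,0,0],[0,0.03,0,0,0]]
  ]
}}

```text
clock: 4.75
tool_pos: [0.5115, -0.2552, 0.0365]
orientation: [180.0, 0.1, -167.0]
force: [-0.7, 9.2, 6.5]
opening: 0.0592
gripper_force: 30.0
```

Request:
{"api": "carry_out", "payload": {
  "deltas": [
    [[0,0,-0.05,0,0],[0,0,-0.2,0,0],[0,0,-0.4,0,0],[0,0,-0.6,0,0],[0,0,-0.8,0,0]]
  ]
}}

```text
clock: 5.25
tool_pos: [0.5099, -0.2562, 0.1973]
orientation: [180.0, -0.1, -167.0]
force: [1.5, 0.6, -5.1]
opening: 0.0593
gripper_force: 30.0
```

```bash
python3 -c "
from h import *
go(.4975,.2495,.2,3.3)"
```

```text
t 5.25 pos [ 0.5099 -0.2562  0.1973] rpy [ 1.7998e+02 -6.0000e-02 -1.6699e+02] xyaw -166.99 F [ 1.5  0.6 -5.1] open 0.05934961353357423 j [ -7.  12. -15.   0. -63. -70.]
shift [-0.5086  2.4775 -0.0133] turn 0.027 deg -9.7
```

Request:
{"api": "carry_out", "payload": {
  "deltas": [
    [[-0.04,0.2,-0.02,0.005,0],[-0.08,0.4,-0.03,0.011,0],[-0.12,0.6,-0.03,0.016,0],[-0.16,0.8,-0.03,0.022,0],[-0.2,1.0,-0.03,0.027,0]]
  ]
}}

```text
clock: 5.75
tool_pos: [0.5039, -0.051, 0.2019]
orientation: [-180.0, -0.0, -176.8]
force: [2.1, -0.6, -4.7]
opening: 0.0596
gripper_force: 30.0
```

```bash
python3 -c "
from h import *
go(.4975,.2495,.2,3.3)"
```

```text
t 5.75 pos [ 0.5039 -0.051   0.2019] rpy [-1.8000e+02 -2.0000e-02 -1.7682e+02] xyaw -176.82 F [ 2.1 -0.6 -4.7] open 0.059641958960264634 j [  16.    6.  -22.   -0.  -62. -103.]
shift [-0.0516  1.5022  0.0094] turn -0.0003 deg 0.1
```

Request:
{"api": "carry_out", "payload": {
  "deltas": [
    [[-0.01,0.2,0,0,0],[-0.02,0.4,0,0,0],[-0.02,0.6,0,0,0],[-0.03,0.8,0,0,0],[-0.03,1.0,0,0,0]]
  ]
}}

```text
clock: 6.25
tool_pos: [0.4986, 0.149, 0.2019]
orientation: [-180.0, -0.0, -176.7]
force: [1.4, -1.0, -4.5]
opening: 0.0589
gripper_force: 30.0
```

Request:
{"api": "carry_out", "payload": {
  "deltas": [
    [[-0.01,0.15,0,0,0],[-0.02,0.3,0,0,0],[-0.02,0.46,0,0,0],[-0.02,0.5,0,0,0],[-0.02,0.5,0,0,0]]
  ]
}}

```text
clock: 6.75
tool_pos: [0.497, 0.2487, 0.2013]
orientation: [-180.0, -0.1, -176.6]
force: [-0.9, -1.5, -4.9]
opening: 0.0592
gripper_force: 30.0
```

Run:
```python
from h import *
np.set_printoptions(precision=4,suppress=True)
go(.4975,.2495,.2,3.3)
s=ctrl.snapshot("wrist");b=ctrl.snapshot("top")
save(s,"w2.png")
for n,z in(("tube_c",.219),("stand_seat",.15),("stand",0)):
  for nm,q in (("w",s),("t",b)):
    for x in ctrl.spot_point(q,n)[:1]: print(n,nm,x["p"],x["centre"],onz(q,x["centre"],z))
```

```text
t 6.75 pos [0.497  0.2487 0.2013] rpy [-179.96   -0.05 -176.61] xyaw -176.61 F [-0.9 -1.5 -4.9] open 0.05923832463245258 j [  47.   10.  -17.   -0.  -63. -133.]
shift [-0.0028  0.0039  0.0067] turn 0.0002 deg -0.1
```

View pics/w2.png

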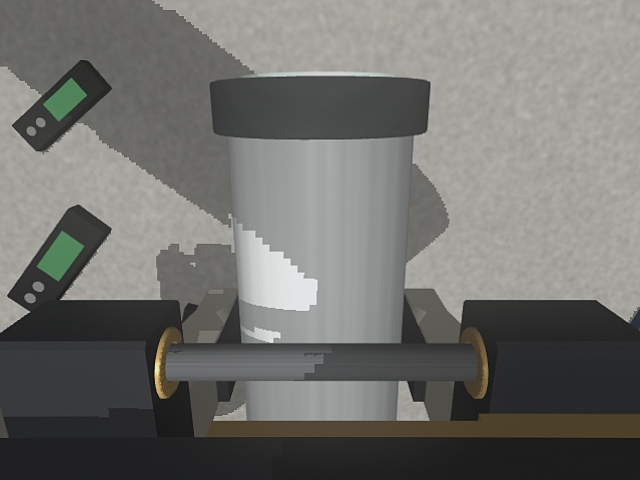

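The wrist view shows the tube straight in the grip with its base-side collar edge at row ~138, column 320. I use that edge for the lengthwise offset.

Run:
```python
from h import *
np.set_printoptions(precision=4,suppress=True)
s=ctrl.snapshot("wrist");g=s["color"].min(2).astype(int)
col=g[:,320];print(col[60:100:2],col[128:148])
e=128+np.argmax(np.diff(col[128:148]))+.5
P=onz(s,(320,e),.2503);o=ctrl.get_obs();u=np.array([np.cos(np.radians(3.4)),np.sin(np.radians(3.4))])
print(e,P,"edge along axis from TCP",(P[:2]-o["tool_pos"][:2])@u, "lateral",(P[:2]-o["tool_pos"][:2])@[-u[1],u[0]])
```

```text
[163 158 158 158 162 159 207 217  98  76  78  77  76  77  77  77  77  76
  76  75] [ 76  76  75  75  76  77  77  75  76  73  61 114 171 163 162 161 161 161
 161 162]
139.5 [0.4254 0.2422 0.2503] edge along axis from TCP -0.07222549964188814 lateral -0.0010944575373685028
```

Request:
{"api": "carry_out", "payload": {
  "deltas": [
    [[0.014,0.004,0.08,0,0],[0.014,0.004,0.16,0,0],[0.014,0.004,0.24,0,0],[0.014,0.004,0.3,0,0],[0.014,0.004,0.32,0,0]]
  ]
}}

```text
clock: 7.7
tool_pos: [0.494, 0.2481, 0.1365]
orientation: [-179.9, -0.1, -176.7]
force: [-0.0, 0.5, -5.0]
opening: 0.0598
gripper_force: 30.0
```

Request:
{"api": "carry_out", "payload": {
  "deltas": [
    [[0,0,0.005,0,0],[0,0,0.01,0,0],[0,0,0.014,0,0],[0,0,0.018,0,0],[0,0,0.018,0,0]]
  ]
}}

```text
clock: 8.2
tool_pos: [0.4945, 0.2489, 0.1344]
orientation: [180.0, 0.0, -176.7]
force: [-0.4, 0.3, -4.8]
opening: 0.0594
gripper_force: 30.0
```

Request:
{"api": "carry_out", "payload": {
  "deltas": [
    [[0,0.002,0.004,0,0],[0,0.003,0.008,0,0],[0,0.003,0.01,0,0],[0,0.003,0.01,0,0],[0,0.003,0.01,0,0]]
  ]
}}

```text
clock: 8.7
tool_pos: [0.4944, 0.2493, 0.1321]
orientation: [-180.0, -0.0, -176.7]
force: [0.6, -0.2, -6.3]
opening: 0.0593
gripper_force: 30.0
```

Request:
{"api": "carry_out", "payload": {
  "deltas": [
    [[0,0,0.004,0,0],[0,0,0.008,0,0],[0,0,0.008,0,0],[0,0,0.008,0,0],[0,0,0.008,0,0]]
  ]
}}

```text
clock: 9.2
tool_pos: [0.4946, 0.2492, 0.1315]
orientation: [180.0, 0.0, -176.7]
force: [-2.3, -2.4, 6.4]
opening: 0.0597
gripper_force: 30.0
```

It is seated: the vertical force rose by about 11 N with little lateral force. Opening slowly.

Request:
{"api": "carry_out", "payload": {
  "deltas": [
    [[0,0,0,0,0.4],[0,0,0,0,0.5],[0,0,0,0,0.6],[0,0,0,0,0.8],[0,0,0,0,1]]
  ]
}}

```text
clock: 9.7
tool_pos: [0.4945, 0.2495, 0.1305]
orientation: [180.0, 0.0, -176.7]
force: [-0.6, -1.1, 0.3]
opening: 0.081
gripper_force: 0.0
```

Request:
{"api": "carry_out", "payload": {
  "deltas": [
    [[0,0,0,0,1],[0,0,0,0,1],[0,0,-0.05,0,1],[0,0,-0.15,0,1],[0,0,-0.3,0,1]]
  ]
}}

```text
clock: 10.2
tool_pos: [0.4937, 0.2488, 0.1906]
orientation: [-179.9, -0.1, -176.7]
force: [0.5, 0.7, 0.8]
opening: 0.0876
gripper_force: 0.0
```

Request:
{"api": "carry_out", "payload": {
  "deltas": [
    [[0,0,-0.15,0,1],[0,0,-0.3,0,1],[0,0,-0.45,0,1],[0,0,-0.5,0,1],[0,0,-0.5,0,1]]
  ]
}}

```text
clock: 10.7
tool_pos: [0.495, 0.2498, 0.2929]
orientation: [179.9, 0.2, -176.7]
force: [-0.0, -0.1, -0.7]
opening: 0.0876
gripper_force: 0.0
```

```bash
cat > tube.py <<'E'
from h import *
np.set_printoptions(precision=4,suppress=True)
s=ctrl.snapshot("wrist");a=ctrl.snapshot("scene");b=ctrl.snapshot("top");g=s["color"].min(2).astype(int)
for nm,q in (("w",s),("t",b),("s",a)):
  for x in ctrl.spot_point(q,"tube_c")[:1]: print(nm,x["p"],x["centre"],onz(q,x["centre"],.15))
u=np.array([np.cos(np.radians(3.3)),np.sin(np.radians(3.3))])
for k in(-.075,.075):
  X=np.r_[np.array([.4975,.2493])+k*u,.18];p=proj(s,X);print("expected edge px",p)
save(s,"w3.png")
E
python3 -c "
from h import *
go(.5637,.015,.2,-36.7)"; python3 tube.py
```

```text
t 10.7 pos [0.495  0.2498 0.2929] rpy [ 1.7986e+02  1.7000e-01 -1.7667e+02] xyaw -176.67 F [-0.  -0.1 -0.7] open 0.08761494648435296 j [  47.    7.   -9.    0.  -74. -134.]
shift [-0.2734 -1.1932  0.4622] turn 0.1112 deg -40.0
w 0.73 [320.1, 221.4] [0.4983 0.2489 0.15  ]
s 0.83 [390.9, 144.0] [0.4961 0.2488 0.15  ]
expected edge px [np.float64(320.91958295736026), np.float64(118.84596630311101)]
expected edge px [np.float64(320.73734004973016), np.float64(328.4166695915617)]
```

View pics/w3.png

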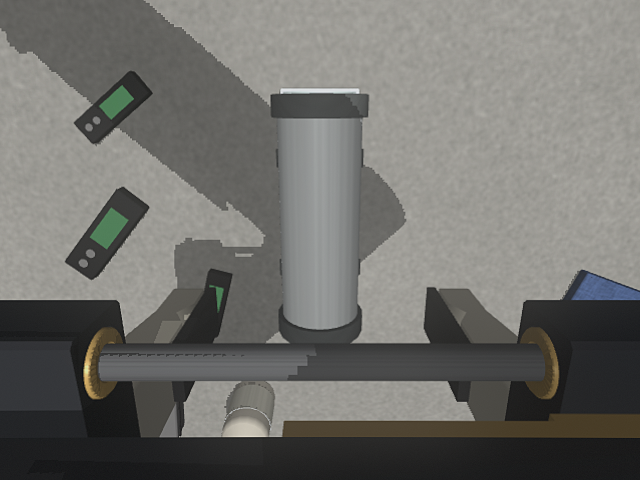

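The tube is seated in the stand. Its collar edges are at rows 118 and 329 (expected 118.8 and 328.4) and its axis is at column 320. Next, the gauge.

Request:
{"api": "carry_out", "payload": {
  "deltas": [
    [[-0.05,-0.2,0.0,0.022,1],[-0.1,-0.4,0.0,0.044,1],[-0.15,-0.6,0.05,0.066,1],[-0.2,-0.8,0.1,0.088,1],[-0.25,-1.0,0.15,0.111,1]]
  ]
}}

```text
clock: 11.5
tool_pos: [0.556, 0.051, 0.2596]
orientation: [-180.0, -0.0, 143.1]
force: [0.6, -0.4, -0.2]
opening: 0.0878
gripper_force: 0.0
```

```bash
python3 -c "
from h import *
go(.5637,.015,.2,-36.7)"
```

```text
t 11.5 pos [0.556  0.051  0.2596] rpy [-1.7996e+02 -2.0000e-02  1.4305e+02] xyaw 143.05 F [ 0.6 -0.4 -0.2] open 0.08782548702822744 j [  25.    8.  -11.   -0.  -70. -152.]
shift [-0.1393 -0.1204  0.2981] turn -0.0007 deg 0.2
```

Request:
{"api": "carry_out", "payload": {
  "deltas": [
    [[-0.07,-0.06,0.1,0,1],[-0.14,-0.12,0.2,0,1],[-0.14,-0.12,0.3,0,1],[-0.14,-0.12,0.3,0,1],[-0.14,-0.12,0.3,0,1]]
  ]
}}

```text
clock: 12.0
tool_pos: [0.564, 0.0165, 0.2004]
orientation: [-179.9, -0.0, 143.4]
force: [0.7, 0.7, 0.1]
opening: 0.0877
gripper_force: 0.0
```

```bash
cat > ga.py <<'E'
from h import *
np.set_printoptions(precision=4,suppress=True)
go(.5637,.015,.06,-36.7)
s=ctrl.snapshot("wrist")
P0=proj(s,np.array([.5637,.015,.016]));print("exp",P0)
x=ctrl.spot_point(s,"gauge_c");print([(round(r["p"],2),np.round(r["centre"]),onz(s,r["centre"],.008)) for r in x[:3]])
for x in ctrl.silhouettes(s,"gauge_c")[:3]:
    c=max(cv2.findContours(x["mask"].astype(np.uint8),0,1)[0],key=cv2.contourArea)[:,0]
    P=np.array([onz(s,p,.016)[:2] for p in c]);r=cv2.minAreaRect((P*1000).astype(np.float32));print(x["p"],x["centre"],r,c.min(0),c.max(0))
save(s,"w4.png")
E
python3 ga.py
```

```text
t 12.0 pos [0.564  0.0165 0.2004] rpy [-179.92   -0.02  143.37] xyaw 143.37 F [0.7 0.7 0.1] open 0.08769363029254193 j [  22.   11.  -16.    0.  -63. -148.]
shift [-0.0036 -0.0062  0.7021] turn 0.0002 deg -0.1
exp [np.float64(319.69848877620194), np.float64(205.66454431226666)]
[(0.97, array([319., 206.]), array([0.5651, 0.0128, 0.008 ])), (0.8, array([239.,  56.]), array([0.4308, 0.035 , 0.008 ])), (0.61, array([482., 201.]), array([0.6456, 0.1292, 0.008 ]))]
0.9 [236.1, 56.6] ((430.846923828125, 32.98526382446289), (28.83991241455078, 82.64584350585938), 40.551124572753906) [211   0] [261 113]
0.73 [316.0, 204.0] ((565.341064453125, 13.667922973632812), (36.15668869018555, 112.10834503173828), 53.00803756713867) [298 141] [342 269]
0.64 [484.1, 201.2] ((643.0027465820312, 129.23687744140625), (29.58820915222168, 83.41874694824219), 78.28816223144531) [453 151] [513 247]
```

View pics/w4.png

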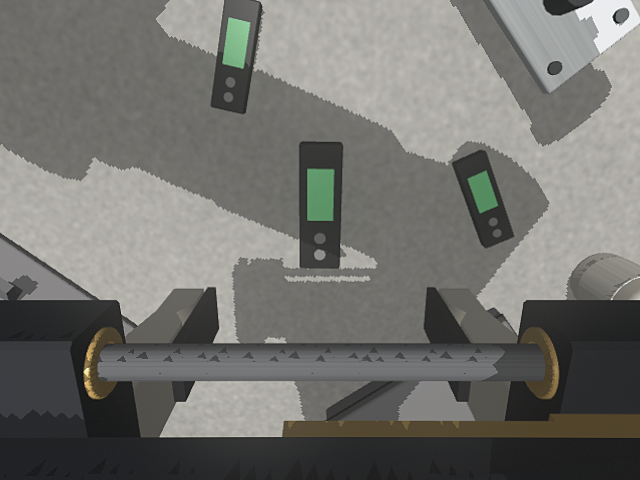

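Wrist view: the large gauge is straight ahead, spanning rows 142–268 at column 320. The smaller ones are at (236,56) and (484,201). The gauge measures (0.5648, 0.0138), 112×36 mm, yaw −37°.

Request:
{"api": "carry_out", "payload": {
  "deltas": [
    [[-0.008,-0.008,0.18,0,1],[-0.008,-0.008,0.36,0,1],[-0.008,-0.008,0.54,0,1],[-0.008,-0.008,0.72,0,1],[-0.008,-0.008,0.8,0,1]]
  ]
}}

```text
clock: 12.65
tool_pos: [0.5633, 0.0146, 0.0384]
orientation: [-179.9, -0.1, 143.4]
force: [0.3, -0.2, -0.4]
opening: 0.0877
gripper_force: 0.0
```

```bash
python3 -c "
from h import *
go(.5645,.0143,.005,-36.7)"
```

```text
t 12.65 pos [0.5633 0.0146 0.0384] rpy [-1.7990e+02 -9.0000e-02  1.4338e+02] xyaw 143.38 F [ 0.3 -0.2 -0.4] open 0.08768111855280039 j [  21.   21.  -26.   -0.  -42. -148.]
shift [-0.006   0.0029  0.1671] turn 0.0002 deg -0.1
```

Request:
{"api": "carry_out", "payload": {
  "deltas": [
    [[-0.004,0.0,0.08,0,1],[-0.004,0.0,0.14,0,0.6],[-0.004,0.0,0.17,0,0.4],[-0.004,0.0,0.17,0,0.2],[-0.004,0.0,0.17,0,0]]
  ]
}}

```text
clock: 13.15
tool_pos: [0.5656, 0.0142, 0.0073]
orientation: [180.0, 0.0, 143.4]
force: [0.1, 0.3, 1.1]
opening: 0.0611
gripper_force: 0.0
```

Request:
{"api": "carry_out", "payload": {
  "deltas": [
    [[0,0,0,0,-0.1],[0,0,0,0,-0.2],[0,0,0,0,-0.3],[0,0,0,0,-0.4],[0,0,0,0,-0.4]]
  ]
}}

```text
clock: 13.65
tool_pos: [0.5653, 0.014, 0.007]
orientation: [180.0, 0.0, 143.4]
force: [-1.6, 0.3, 4.9]
opening: 0.0355
gripper_force: 30.0
```

Request:
{"api": "carry_out", "payload": {
  "deltas": [
    [[0,0,-0.03,0,-0.4],[0,0,-0.15,0,-0.4],[0,0,-0.35,0,-0.4],[0,0,-0.6,0,-0.4],[0,0,-0.85,0,-0.4]]
  ]
}}

```text
clock: 14.15
tool_pos: [0.5642, 0.0136, 0.1781]
orientation: [-179.9, -0.1, 143.4]
force: [1.9, 0.9, -1.3]
opening: 0.0355
gripper_force: 30.0
```

Request:
{"api": "carry_out", "payload": {
  "deltas": [
    [[0,0,-0.2,0,-0.4],[0,0,-0.35,0,-0.4],[0,0,-0.35,0,-0.4],[0,0,-0.35,0,-0.4],[0,0,-0.35,0,-0.4]]
  ]
}}

```text
clock: 14.65
tool_pos: [0.5641, 0.0138, 0.2452]
orientation: [-179.9, -0.1, 143.3]
force: [-0.6, -0.2, -1.7]
opening: 0.0358
gripper_force: 30.0
```

Run:
```python
from h import *
np.set_printoptions(precision=4,suppress=True)
go(.4973,.2494,.24,3.3)
s=ctrl.snapshot("wrist");z=ctrl.get_obs()["tool_pos"][2]+.009
for x in ctrl.silhouettes(s,"gauge_c")[:3]:
    c=max(cv2.findContours(x["mask"].astype(np.uint8),0,1)[0],key=cv2.contourArea)[:,0]
    P=np.array([onz(s,p,z)[:2] for p in c]);r=cv2.minAreaRect((P*1000).astype(np.float32));print(x["p"],x["centre"],r,c.min(0),c.max(0))
save(s,"w5.png")
```

```text
t 14.65 pos [0.5641 0.0138 0.2452] rpy [-179.91   -0.1   143.35] xyaw 143.35 F [-0.6 -0.2 -1.7] open 0.03581046440674058 j [  21.   10.  -12.   -0.  -69. -148.]
shift [0.9712 0.7457 0.0266] turn -0.111 deg 40.0
0.85 [319.5, 272.6] ((547.1395874023438, 26.544803619384766), (36.363319396972656, 70.48201751708984), 52.915462493896484) [274 174] [370 343]
0.78 [468.4, 188.7] ((555.728271484375, 88.11293029785156), (11.281862258911133, 32.60652160644531), 78.31243896484375) [441 144] [495 230]
0.56 [251.2, 59.3] ((473.12677001953125, 50.47996520996094), (11.059572219848633, 31.951820373535156), 40.770137786865234) [225   6] [271 111]
```

View pics/w5.png

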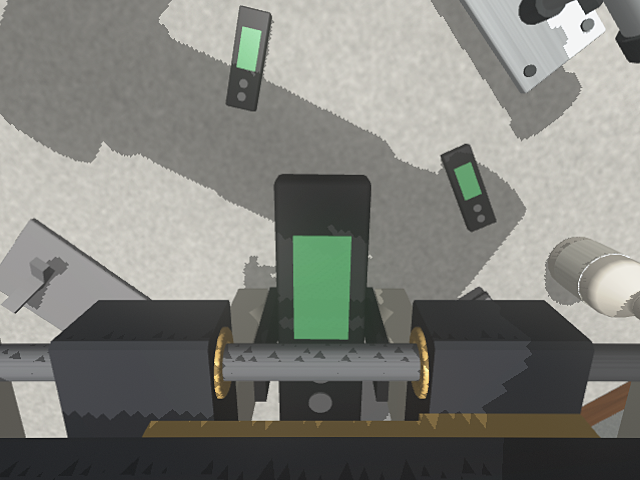

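The gauge is held straight. Its visible end is at row 174.5, column 320, and I use that for the lengthwise offset in the grip.

Run:
```python
from h import *
np.set_printoptions(precision=4,suppress=True)
s=ctrl.snapshot("wrist");o=ctrl.get_obs();T=o["tool_pos"]
R=Ro.from_euler("xyz",o["orientation"],degrees=True).as_matrix()
for r in(174,176): print(R.T@(onz(s,(320,r),T[2]+.009)-T))
```

```text
[ 0.0567 -0.0005 -0.0089]
[ 0.056  -0.0005 -0.0089]
```

Request:
{"api": "carry_out", "payload": {
  "deltas": [
    [[0.2,0.15,0,-0.022,-0.4],[0.4,0.3,0,-0.044,-0.4],[0.6,0.45,0,-0.066,-0.4],[0.8,0.6,0,-0.088,-0.4],[0.97,0.74,0,-0.111,-0.4]]
  ]
}}

```text
clock: 15.3
tool_pos: [0.4965, 0.2503, 0.2459]
orientation: [-180.0, -0.0, -176.3]
force: [0.9, -0.8, -1.3]
opening: 0.0358
gripper_force: 30.0
```

Request:
{"api": "carry_out", "payload": {
  "deltas": [
    [[0,0,0,0,-0.4],[0,0,0,0,-0.4],[0,0,0,0,-0.4]]
  ]
}}

```text
clock: 15.6
tool_pos: [0.4976, 0.2478, 0.246]
orientation: [-179.9, -0.1, -176.7]
force: [0.3, -0.6, -1.3]
opening: 0.0355
gripper_force: 30.0
```

```bash
python3 -c "
from h import *
go(.4973,.2494,.24,3.3)"
```

```text
t 15.6 pos [0.4976 0.2478 0.246 ] rpy [-1.7995e+02 -5.0000e-02 -1.7674e+02] xyaw -176.74 F [ 0.3 -0.6 -1.3] open 0.035490829198337924 j [  47.    9.  -13.    0.  -69. -133.]
shift [0.001  0.0079 0.0298] turn -0.0001 deg 0.0
```

Request:
{"api": "carry_out", "payload": {
  "deltas": [
    [[-0.006,0.006,0.08,0,-0.4],[-0.006,0.006,0.16,0,-0.4],[-0.006,0.006,0.23,0,-0.4],[-0.006,0.006,0.25,0,-0.4],[-0.006,0.006,0.25,0,-0.4]]
  ]
}}

```text
clock: 16.1
tool_pos: [0.499, 0.2485, 0.1961]
orientation: [-179.9, -0.1, -176.8]
force: [0.5, -0.2, -1.4]
opening: 0.0354
gripper_force: 30.0
```

```bash
cat > avg.py <<'E'
from h import *
P=[];F=[]
for i in range(12):
    ctrl.snapshot("top");o=ctrl.get_obs();P.append(np.r_[o["tool_pos"],o["orientation"]%360]);F.append(o["force"])
print(o["clock"],np.round(np.mean(P,0),4),"sd",np.round(np.std(P,0),4),np.round(np.mean(F,0),2),o["opening"])
E
python3 avg.py
```

```text
16.7 [4.991000e-01 2.497000e-01 1.971000e-01 1.799771e+02 3.490000e-02
 1.833037e+02] sd [0.0002 0.0003 0.0003 0.0176 0.0207 0.028 ] [-0.05  0.07 -1.18] 0.03565141040615853
```

Request:
{"api": "carry_out", "payload": {
  "deltas": [
    [[0,0,0.015,0,-0.4],[0,0,0.03,0,-0.4],[0,0,0.042,0,-0.4],[0,0,0.042,0,-0.4],[0,0,0.042,0,-0.4]]
  ]
}}

```text
clock: 17.2
tool_pos: [0.4988, 0.2497, 0.1881]
orientation: [-180.0, -0.0, -176.7]
force: [0.2, 0.2, -0.6]
opening: 0.0354
gripper_force: 30.0
```

Request:
{"api": "carry_out", "payload": {
  "deltas": [
    [[0,0,0.003,0,-0.4],[0,0,0.005,0,-0.4],[0,0,0.005,0,-0.4],[0,0,0.005,0,-0.4]]
  ]
}}

```text
clock: 17.6
tool_pos: [0.4988, 0.2497, 0.1872]
orientation: [180.0, 0.0, -176.7]
force: [-0.2, 0.2, -0.4]
opening: 0.0356
gripper_force: 30.0
```

```bash
python3 avg.py
```

```text
18.2 [  0.4988   0.2497   0.1872 179.9977  90.0021 183.3207] sd [0.000000e+00 0.000000e+00 0.000000e+00 2.300000e-03 1.558829e+02
 1.400000e-03] [ 0.14  0.32 -1.04] 0.03539974547823401
```

Request:
{"api": "carry_out", "payload": {
  "deltas": [
    [[0,0,0.003,0,-0.4],[0,0,0.003,0,-0.4],[0,0,0.003,0,-0.4]]
  ]
}}

```text
clock: 18.5
tool_pos: [0.4989, 0.2498, 0.1869]
orientation: [180.0, 0.0, -176.7]
force: [-1.8, -1.0, 2.9]
opening: 0.0358
gripper_force: 30.0
```

```bash
python3 avg.py
```

```text
19.1 [4.989000e-01 2.498000e-01 1.869000e-01 1.799891e+02 2.290000e-02
 1.833272e+02] sd [0.     0.     0.     0.0015 0.0013 0.0019] [-2.14 -0.6   5.22] 0.036009983877592404
```

Contact with about 6 N. I relieve it slightly, then open in small steps.

Request:
{"api": "carry_out", "payload": {
  "deltas": [
    [[0,0,-0.001,0,-0.4],[0,0,-0.001,0,-0.4],[0,0,-0.001,0,-0.17],[0,0,-0.001,0,-0.16],[0,0,-0.001,0,-0.15]]
  ]
}}

```text
clock: 19.6
tool_pos: [0.4988, 0.2497, 0.1863]
orientation: [-180.0, -0.0, -176.7]
force: [1.0, -0.5, -0.5]
opening: 0.037
gripper_force: 0.0
```

```bash
python3 avg.py
```

```text
20.2 [4.988000e-01 2.497000e-01 1.866000e-01 1.800038e+02 2.999919e+02
 1.833194e+02] sd [0.000000e+00 0.000000e+00 1.000000e-04 5.100000e-03 1.341598e+02
 3.300000e-03] [-0.24 -0.01 -0.18] 0.03743078516399636
```

Request:
{"api": "carry_out", "payload": {
  "deltas": [
    [[0,0,0,0,-0.12],[0,0,0,0,-0.09],[0,0,0,0,-0.06],[0,0,0,0,-0.03],[0,0,0,0,0.0]]
  ]
}}

```text
clock: 20.7
tool_pos: [0.4988, 0.2497, 0.1868]
orientation: [180.0, 0.0, -176.7]
force: [-0.6, -0.4, 0.0]
opening: 0.0433
gripper_force: 0.0
```

Run:
```python
from h import *
ctrl.snapshot("top");ctrl.snapshot("top")
s=ctrl.snapshot("wrist");o=ctrl.get_obs();print(o["opening"],o["force"]);save(s,"w6.png")
```

```text
0.043638612875557405 [0.77995144 0.98431274 0.10625007]
```

View pics/w6.png

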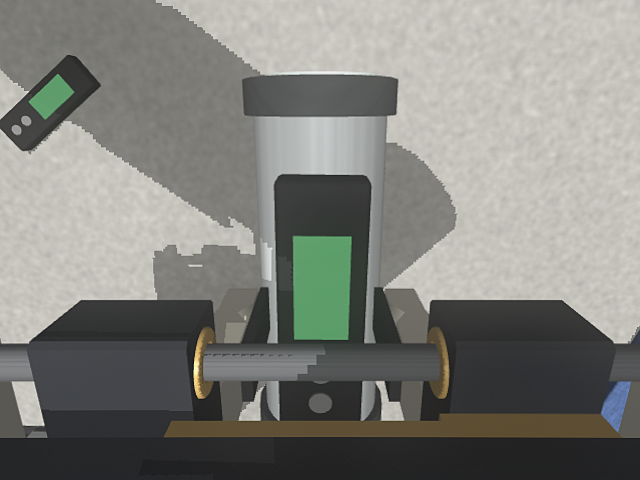

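The wrist view shows the gauge lying level on the tube, columns 274–371 against about 256–386 for the tube, so it is centred and free of the pads. I open fully and back off.

Request:
{"api": "carry_out", "payload": {
  "deltas": [
    [[0,0,0,0,0.1],[0,0,0,0,0.2],[0,0,0,0,0.3],[0,0,0,0,0.4],[0,0,0,0,0.4]]
  ]
}}

```text
clock: 21.35
tool_pos: [0.4988, 0.2497, 0.1868]
orientation: [180.0, 0.0, -176.7]
force: [-0.3, -0.0, -0.7]
opening: 0.061
gripper_force: 0.0
```

Request:
{"api": "carry_out", "payload": {
  "deltas": [
    [[0,0,-0.02,0,0.4],[0,0,-0.06,0,0.4],[0,0,-0.15,0,0.4],[0,0,-0.3,0,0.4],[0,0,-0.5,0,0.4]]
  ]
}}

```text
clock: 21.85
tool_pos: [0.4981, 0.2492, 0.2871]
orientation: [-179.9, -0.1, -176.7]
force: [2.0, -0.1, 0.4]
opening: 0.0615
gripper_force: 0.0
```

Run:
```python
from h import *
np.set_printoptions(precision=4,suppress=True)
for i in range(10): ctrl.snapshot("top")
s=ctrl.snapshot("wrist");a=ctrl.snapshot("scene");o=ctrl.get_obs();print(o["clock"],o["tool_pos"],o["opening"],o["force"])
im=np.hstack([cv2.resize(q[:,:,::-1],(400,400),interpolation=cv2.INTER_CUBIC) for q in(s["color"][60:380,160:480],a["color"][90:230,320:460])])
cv2.imwrite("pics/end.png",im)
for n,q in(("wrist",s),("scene",a)):
  for x in ctrl.spot_point(q,"gauge_c")[:3]: print(n,x["p"],x["centre"],onz(q,x["centre"],.188))
```

```text
22.45 [0.4987 0.2496 0.2862] 0.06170817296713418 [-0.248  -0.2181 -0.0521]
wrist 0.83 [318.3, 239.8] [0.5016 0.247  0.188 ]
wrist 0.6 [113.7, 105.2] [0.4249 0.121  0.188 ]
scene 0.72 [392.8, 132.9] [0.4971 0.2468 0.188 ]
scene 0.68 [371.1, 246.1] [0.7257 0.057  0.188 ]
scene 0.6 [295.5, 194.7] [ 0.5528 -0.0185  0.188 ]
```

View pics/end.png

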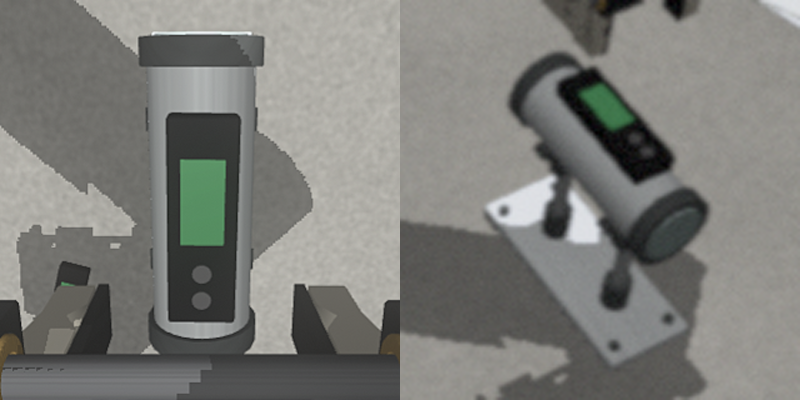

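The gauge lies centred and level on the seated tube, lengthwise along its middle (left half at about (202,217)). The arm is clear of everything, so I hand in.

```bash
python3 -c "
from plant import ctrl
print(ctrl.close_job())"
```

```text
the job is handed in; nothing more can be done
None
```

The lens tube lies centred in the stand's V-heads, the largest gauge is balanced level over its middle with the display up, and the job was handed in at about 22.5 s with the arm clear (no verdict came back).

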